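Discharge tested samples through the diverter chute with the two-stage trigger

ROBOT

A 6-joint arm with a two-finger parallel gripper is mounted at the origin on the work surface. World frame = base frame: x ahead of the robot, y to its left, z up, the work surface at z = 0. Lengths are in mm, angles in rad, forces in N, time in s.
With the tool pointing down it reaches from about 275 to 1000 mm from the base axis. Payload 8.4 kg.
Tool frame: the origin (TCP) lies on the centre line of the jaws, within the pads' length; the fingertips stand 17 mm ahead of it and the grasp point (between the pads) lies 2 mm behind it (r.tcp_to_tips is the z of the fingertips in the tool frame, in mm); z points along the fingers, y is the direction in which the jaws open and shut (so a half turn about z gives the same grasp; the last joint's range is limited). The gripper opens to 85 mm and grips with 20 to 120 N. Pads are 22 mm wide; open, the fingers measure 114 mm over their backs; the gripper's body (76 mm by 85 mm) begins 54 mm behind the grasp point. The pads swing forward as they close: fully open they stand 13 mm farther back than shut.
Start: joints at [1.212, 0.353, 1.633, -0, 1.155, -0.002], TCP at [218.297, 585.64, 248.281] pointing down, gripper open.
Joint ranges: [-2.63, 2.63], [-0.92, 2.1], [0.06, 2.66], [-1.3, 4.44], [0, 2.69], [-3.02, 3.02]. Speed limits (rad/s): [2.22, 2.22, 2.79, 3.14, 3.14, 3.14].

INTERFACE

Orientations are given as [roll, pitch, yaw] about the fixed x, y, z axes, in that order (R = Rz(yaw) Ry(pitch) Rx(roll)).
In Python, from rig import r, cams, job gives the robot as it stands.
- The arm moves only by the tool drive_tool, never from a script. Its argument "deltas" is a list of rows, each a list of 4 numbers: the shift along the tool's x, y, z in cm, then the turn about the tool's z in rad. In form: [[x, y, z, roll], ...]. A call has 1 to 12 rows; each row shifts and turns the commanded pose from where the row before left it, along the tool's axes as they then stand; what a row does not reach is not made up. A row lasts 1/12 s, in which the tool goes at most 41.7 mm and 7.16 degrees, less where a joint would pass 70% of its speed; a pose out of reach is approached as far as the arm can. A call with a gripper value outside its range is refused whole. "jaw" is the closure, from 0 (fully open) to 1 (shut), set as the call begins (left out, the last holds). The fingers move at their own pace and stop on an object; "force" is the grip in N (left out, the last holds). Time passes only in rows, so rows that do not move let the fingers close. It gives the time, the measured TCP pose, the force and the opening at its end, in the units of the state.
- r.sense(): the state, without advancing time (a new reading comes with each control period).
- cams.grab_frame(name): name is "scene" or "top"; returns (picture, depth): 400x640x3 uint8, red, green, blue; 400x640 float32, mm along the optical axis (not along the pixel's ray), 0 where there is no reading.
- cams.camera_params(name): a dict with "fx", "fy", "cx", "cy" (pixels), "R" (3x3) and "t" (3): a world point X has camera coordinates R X + t. Camera axes: x right, y down, z forward; pixel columns grow to the right and rows downward; lengths in mm; the calibration is good to about 2 mm. A picture is of the moment at which its call begins. camera_params takes no time and is no camera call.
- job.sign_off(): hands the job in, once; it reports no verdict.
The state is a dict: "clock": time; "qpos": joint angles; "qvel": joint speeds; "joint_efforts": joint torques, N m; "eef_pos": TCP position; "tcp_rot": TCP orientation; "contact_force": force on the tool from outside, world axes, zero at the start; "wrist_torque": the same for the moment, N m; "opening": opening from 0.0 (shut) to 1.0 (fully open).
Only numpy, scipy, OpenCV 4.12 (cv2) and the standard library are available. Lean on these libraries where they do the work, as an engineer would, in place of code of your own. Each camera call takes 0.05 s, during which the arm holds its last target. There are 200 camera calls.

TASK

Discharge the tested samples into the deep bin: set the chute's diverter flap fully over so that the exit above the deep bin is open and the other is shut, set the feeder dial to 40, and lay every aluminium sample on the table into the chute behind its closed gate. Then squeeze the hand trigger past its first-stage pressure point, right into the second stage, so that the gate opens and all of the samples slide into the deep bin. Finish with the trigger let go, the flap left as set and the dial turned back to 0, and leave the other things on the bench alone.

Things in the scene. Friction and masses are not known exactly. Their poses are not given: they have to be found in the camera images.
- station: Fixed steel chute. Origin on the table below the gate; x: level, downhill (about away from the robot); y: left; z: up. Slippery floor falls 20 deg to +x: height 150 mm - 0.364 x. Hopper uphill of the gate: x -246 to 0, y -50 to 50 mm inside, walls 28 mm above the floor, far end closed; holds 4 samples in single file, long side along the slope. Let go there, they slide down to the gate.
- flap (a joint): Angle of the diverter flap, rad, -0.53 to 0.53; 0 = along the chute's middle. Positive: its uphill tip is over to the left (+y of station), shutting the left exit, so parts go right; negative: parts go left. Stays where left (about 1 N at the peg). The hinge axis is square to the sloping floor and meets it at station x 103, y 0, z 112 mm.
- flap_peg (a point): Middle of the black peg (16 mm diameter, 46 mm long, free all round) on top of the flap, 65 mm uphill of the hinge axis, 60 mm above the floor measured square to it. The peg stands square to the sloping floor, 34 to 80 mm above it. The flap blade is 88 mm long, 8 mm thick, 35 mm high.
- deep_bin: Fixed grey open bin 210 x 130 mm, 80 mm high, walls 4 mm, below one of the two exits (left or right differs from start to start). Origin on the table under the middle of its uphill end; its length runs along +x.
- shallow_bin: Fixed grey open bin of the same outline but only 40 mm high, below the other exit. Origin as of the deep one.
- stand: Trigger stand fixed to the chute's left side: foot 75 x 90 mm, top at 83 mm; upright black hand grip (fixed, 20 mm thick along x, 30 mm wide, top 203 mm above the table); on its +x side an aluminium squeeze lever (8 x 22 mm, top at 202 mm, pivot at 100 mm). Origin 65 mm above the table in the foot's middle; x points from grip to lever (station +y). Squeeze both together along x, from above.
- grip_back (a point): Centre line of the outer (-x) face of the fixed hand grip, 180 mm above the table. At this height grip and lever together measure along x 52 mm at rest, about 45 mm at the pressure point, about 34 mm fully squeezed; only the lever moves, the grip does not give.
- first (a joint): First stage of the lever in rad: 0 at rest, 0.09 at its end (the pressure point). Takes 1 to 3 N at 180 mm above the table. Springs back when let go.
- second (a joint): Second stage of the lever in rad: 0 until pressed past the pressure point, 0.14 fully squeezed (gate fully down). At 180 mm above the table it starts to give at about 9 N and is fully in at about 13 N; a grip of 20 to 25 N is right. Springs back when let go.
- controller: Fixed grey box 100 x 100 x 100 mm with the dial on top. Origin under its centre. White marks round the dial stand for 0 to 100 in tens, 0.3 rad apart, longer at 0, 50 and 100; 0 is towards the box's -x (robot side), 50 about towards +y (left), growing clockwise from above.
- dial (a joint): Dial angle in rad, 0 to 3.0, growing clockwise from above; 0.03 rad per unit, so 40 is 1.2 rad. It stays where it is left.
- dial_grip (a point): On the dial's axis, 137 mm above the table, at the height to grip its bar: 42 mm long, 14 mm wide, 32 mm high (top at 144 mm). The bar lies along this point's x axis; the white pointer line is on its -x half.
- sample1: Tested sample: aluminium block 60 x 34 x 30 mm (x, y, z) with a brass insert across it, 80 to 150 g. Two to four lie on the table. Origin under its centre.
- sample2: Another such sample (may be absent).
- sample3: Another such sample (may be absent).
- sample4: Another such sample (may be absent).
- brass_slug: Upright brass cylinder, 28 mm diameter, 30 mm high, standing beyond the samples; not to be disturbed. Origin under its centre.
- collar: Dark steel ring, 70 mm diameter, 25 mm high, on the table; not to be disturbed.
- screwdriver: Screwdriver lying on the table; not to be disturbed.
- oil_bottle: White bottle, 56 mm diameter, 140 mm high, standing on the table; not to be disturbed.
- toggle_clamp: Small steel clamp with a red handle on the table; not to be disturbed.
- gauge_block: Steel bar 100 x 35 x 20 mm lying on the table, no brass insert; not to be disturbed.
- gate_mid (a point): Middle of the gate on the chute floor (station x 0, z 150 mm). The gate is a cross bar 20 mm above the floor. It sinks into the floor only as the trigger goes through its second stage and rises when let go. Below it the chute widens, walls 40 mm high, to two exits side by side, 89 mm wide, left (+y) and right, ending at station x = 150 mm, 95 mm above the table.
Things that resemble listed ones, but are neither listed nor needed, are in the scene too. Leave any brown look-alike of the controller alone.

How it is judged (in metres and radians):
On the way, in this order (a step that is already met when the one before it is completed fails the run):
1. the flap is set for the deep bin, the dial at 40 and every sample lies in the hopper behind the closed gate, let go (((y of deep_bin in the frame of station above 0 m and value of joint flap below -0.44 rad) or (y of deep_bin in the frame of station below 0 m and value of joint flap above 0.44 rad)) and value of joint dial between 1.08 and 1.32 rad and x of sample1 in the frame of station between -0.26 and 0 m and y of sample1 in the frame of station between -0.055 and 0.055 m and z of each of sample1, sample2, sample3, sample4 in the frame of station above 0.13 m and linear speed of each of sample1, sample2, sample3, sample4 below 0.06 m/s and contact force between the fingers and sample1 below 0.1 N and x of sample2 in the frame of station between -0.26 and 0 m and y of sample2 in the frame of station between -0.055 and 0.055 m and contact force between the fingers and sample2 below 0.1 N and x of sample3 in the frame of station between -0.26 and 0 m and y of sample3 in the frame of station between -0.055 and 0.055 m and contact force between the fingers and sample3 below 0.1 N and x of sample4 in the frame of station between -0.26 and 0 m and y of sample4 in the frame of station between -0.055 and 0.055 m and contact force between the fingers and sample4 below 0.1 N and value of joint second below 0.02 rad), for 0.2 s.
2. the trigger is squeezed right into its second stage, flap and dial still set (value of joint first above 0.085 rad and value of joint second above 0.115 rad and ((y of deep_bin in the frame of station above 0 m and value of joint flap below -0.44 rad) or (y of deep_bin in the frame of station below 0 m and value of joint flap above 0.44 rad)) and value of joint dial between 1.08 and 1.32 rad), for 0.2 s.
At the end, for the whole second after the job is handed in: every sample lies at rest in the deep bin, the trigger is fully let go, the flap still stands within 0.09 rad of its stop on the side that opens the deep bin's exit, and the dial is back at 0 (within 4 units) (x of sample1 in the frame of deep_bin between 0 and 0.21 m and y of sample1 in the frame of deep_bin between -0.065 and 0.065 m and z of each of sample1, sample2, sample3, sample4 in the frame of deep_bin below 0.08 m and linear speed of each of sample1, sample2, sample3, sample4 below 0.03 m/s and x of sample2 in the frame of deep_bin between 0 and 0.21 m and y of sample2 in the frame of deep_bin between -0.065 and 0.065 m and x of sample3 in the frame of deep_bin between 0 and 0.21 m and y of sample3 in the frame of deep_bin between -0.065 and 0.065 m and x of sample4 in the frame of deep_bin between 0 and 0.21 m and y of sample4 in the frame of deep_bin between -0.065 and 0.065 m and ((y of deep_bin in the frame of station above 0 m and value of joint flap below -0.44 rad) or (y of deep_bin in the frame of station below 0 m and value of joint flap above 0.44 rad)) and value of joint dial below 0.12 rad and value of joint each of first, second below 0.02 rad); the robot touches nothing.
It fails at once if the brass slug or the oil bottle is pushed more than 25 mm or tipped (distance of any of brass_slug, oil_bottle from where it was at the start of the episode above 0.025 m or angle between any of brass_slug, oil_bottle's own z axis and vertical above 0.5 rad).
It fails at once if another bystander is pushed more than 25 mm (distance of any of collar, screwdriver, toggle_clamp, gauge_block from where it was at the start of the episode above 0.025 m).
Of sample1, sample2, sample3, sample4 only 2 to 4 are there at a start; the rules pass over those that are not, and their reading is None.
At some moment in a run one of sample1, sample2, sample3, sample4 may be knocked a few centimetres aside while the robot is not near it.
Once in a run the grip may slacken for a moment while it holds something.
It also fails if it takes over 210 s, if anything falls off the work surface, if the arm or the gripper's body presses on something with over 40 N, if the wrist force passes 120 N, or if a joint passes its speed limit or range.

## Working session

There is one attempt and no reset: what is moved stays moved. The work goes in short steps, Python scripts to look and compute and a tool call to move; the robot and the scene stay as the last step left them, time stands still between calls to the robot, and variables do not carry over. Pictures are saved under pics/ and viewed, about 12 in all and at most 16, crops included, and the job is handed in when it is done.

Besides the shell and the picture viewer there is one more tool, called after "Emit:" in YAML: its name, and indented under it one key for each argument. drive_tool: Moves the arm, as the interface text tells. Its arguments: {"type":"object","properties":{"deltas":{"type":"array"},"jaw":{"type":"number"},"force":{"type":"number"}},"required":["deltas"]}

```bash
mkdir -p pics; ls; cat > h.py <<'E'
import numpy as np, cv2
from rig import r, cams, job
def grab(n):
    im,d=cams.grab_frame(n); p=cams.camera_params(n); return im.copy(),d.copy(),p
def save(im,f): cv2.imwrite('pics/'+f,cv2.cvtColor(im,cv2.COLOR_RGB2BGR))
def world(p,d):
    v,u=np.mgrid[0:d.shape[0],0:d.shape[1]]
    c=np.stack([(u-p['cx'])/p['fx']*d,(v-p['cy'])/p['fy']*d,d],-1)
    return (c-np.array(p['t']))@np.array(p['R'])
def proj(p,X):
    c=np.array(p['R'])@np.array(X,float)+np.array(p['t']); return c[0]/c[2]*p['fx']+p['cx'],c[1]/c[2]*p['fy']+p['cy']
def ray(p,u,v,z):
    R=np.array(p['R']);o=-R.T@np.array(p['t']);d=R.T@np.array([(u-p['cx'])/p['fx'],(v-p['cy'])/p['fy'],1]);return o+d*(z-o[2])/d[2]
E
python3 - <<'E'
from h import *
for n in ['scene','top']:
    im,d,p=grab(n); save(im,n+'0.png'); np.savez(n+'0.npz',im=im,d=d); print(n,{k:np.round(v,3).tolist() for k,v in p.items()},(d==0).mean())
print(r.sense(),r.tcp_to_tips)
E
```

```text
pics
scene {'fx': 491.092, 'fy': 491.092, 'cx': 314.403, 'cy': 205.747, 'R': [[0.779, 0.627, -0.006], [0.404, -0.51, -0.76], [-0.479, 0.589, -0.65]], 't': [-376.976, -93.507, 1919.665]} 0.0041796875
top {'fx': 440.056, 'fy': 440.056, 'cx': 317.108, 'cy': 198.901, 'R': [[-0.013, -1.0, -0.008], [-0.997, 0.014, -0.075], [0.075, 0.007, -0.997]], 't': [5.507, 501.871, 1436.892]} 0.00386328125
{'clock': 0.1, 'qpos': array([ 1.21162920e+00,  3.53603348e-01,  1.63401529e+00,  5.35678869e-07,
        1.15518862e+00, -2.39895343e-03]), 'qvel': array([-2.11925962e-05, -1.91194455e-03, -2.63981477e-03,  1.97762969e-03,
       -3.77804325e-04,  1.01852994e-04]), 'joint_efforts': array([ 3.42214280e-04, -6.06362915e+01, -3.42820394e+01,  1.21983485e-04,
        3.96276257e-03, -2.82705486e-05]), 'eef_pos': array([218.14623297, 585.29048686, 247.64048992]), 'tcp_rot': array([-3.14037805e+00, -3.40359196e-06,  2.78482427e+00]), 'contact_force': array([ 0.17872655, -0.52133593, -0.04484927]), 'wrist_torque': array([-0.02293987, -0.00129586,  0.01352835]), 'opening': 1.0029828963239587} 17.0
```

View pics/scene0.png

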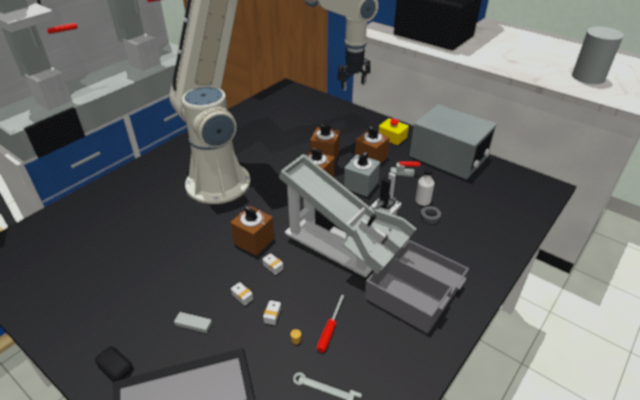

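View pics/top0.png

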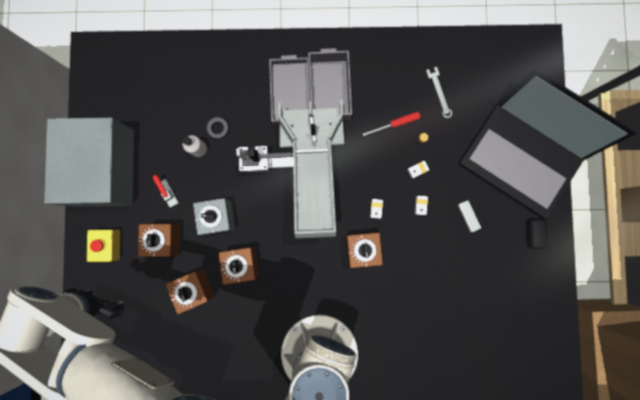

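The three samples are at top (376,208), (422,205) and (418,170). The brass slug is at (424,137), and the gauge block at (470,216) has no brass insert. The only grey controller is at (211,216); the four brown boxes are look-alikes. I'll measure these next and enlarge them.

```bash
cat > m.py <<'E'
from h import *
W={}
for n in ['scene','top']:
    f=np.load(n+'0.npz'); p=cams.camera_params(n); W[n]=(f['im'],f['d'],p,world(p,f['d']))
im,d,p,X=W['top']
def blob(mask,minA=40):
    n,l,s,c=cv2.connectedComponentsWithStats(mask.astype(np.uint8)); return [(l==i) for i in range(1,n) if s[i,4]>=minA]
print('table z',np.median(X[300:330,400:500,2]))
# objects on table right side: z>8
z=X[...,2]
roi=np.zeros_like(z,bool); roi[100:240,350:490]=1
for m in blob(roi&(z>10)&(z<70)):
    zz=np.percentile(z[m],70); v,u=np.nonzero(m&(z>zz-6)); q=X[v,u,:2].astype(np.float32)
    print('obj px',u.mean().round(),v.mean().round(),'ztop',zz.round(1),'rect',cv2.minAreaRect(q),'meancol',im[v,u].mean(0).round())
# bins: wall heights by u columns
for nm,(u0,u1) in {'L':(268,309),'R':(309,352)}.items():
    a=z[50:100,u0:u1]; print(nm,'bin z pct',np.percentile(a,[2,10,50,80,90,95,99]).round())
# hopper top/floor
m=(z>120)&(z<290)&(X[...,1]<120)&(X[...,1]>-120)&(X[...,0]>250)
big=max(blob(m),key=lambda a:a.sum()); v,u=np.nonzero(big); q=X[v,u,:2].astype(np.float32); print('chute>120',cv2.minAreaRect(q),z[big].max())
# controller
roi=np.zeros_like(z,bool); roi[190:245,185:240]=1
m=max(blob(roi&(z>85)&(z<108)),key=lambda a:a.sum()); print('ctrl',cv2.minAreaRect(X[m][:,:2].astype(np.float32)),np.median(z[m]))
m=max(blob(roi&(z>125),5),key=lambda a:a.sum()); print('dial',cv2.minAreaRect(X[m][:,:2].astype(np.float32)),z[m].max(),m.sum())
# stand
roi=np.zeros_like(z,bool); roi[135:180,225:298]=1
for lo,hi in((70,95),(170,215)):
  for m in blob(roi&(z>lo)&(z<hi),8): print('stand',lo,cv2.minAreaRect(X[m][:,:2].astype(np.float32)),np.median(z[m]),m.sum(),np.argwhere(m).mean(0))
c=lambda I,a,b,e,f,w,h:cv2.resize(I[a:b,e:f],(w,h),interpolation=cv2.INTER_CUBIC)
save(np.hstack([c(im,45,245,225,355,330,600),np.vstack([c(im,190,245,180,245,390,330),c(im,120,225,355,495,390,270)])]),'z1.png')
I=W['scene'][0]; save(c(I,130,330,270,480,800,600) ,'z2.png')
E
python3 m.py
```

```text
table z 0.4055850587259068
obj px 404.0 119.0 ztop 24.6 rect ((753.1968383789062, -260.34063720703125), (24.572643280029297, 182.0341033935547), 17.43364143371582) meancol [194.  64.  62.]
obj px 480.0 153.0 ztop 22.7 rect ((662.9783935546875, -527.556396484375), (97.1902084350586, 215.34210205078125), 87.32219696044922) meancol [101. 100. 103.]
obj px 424.0 137.0 ztop 32.5 rect ((703.0427856445312, -357.0006103515625), (25.13587188720703, 26.00821304321289), 20.72527313232422) meancol [205. 175. 100.]
obj px 419.0 168.0 ztop 32.0 rect ((597.1507568359375, -337.0595703125), (33.976097106933594, 61.02543258666992), 25.574878692626953) meancol [221. 215. 196.]
obj px 421.0 204.0 ztop 32.1 rect ((478.1829833984375, -342.55413818359375), (34.769771575927734, 59.89704132080078), 82.55763244628906) meancol [222. 216. 195.]
obj px 377.0 208.0 ztop 32.5 rect ((469.08917236328125, -195.85296630859375), (35.003387451171875, 59.969608306884766), 83.4415054321289) meancol [221. 217. 195.]
obj px 469.0 215.0 ztop 21.9 rect ((440.33587646484375, -501.5908508300781), (99.785400390625, 36.9561424255
[... 930 characters left out ...]
 89.2077407836914) 83.71150387717566 217 [165.18894009 255.35023041]
stand 170 ((677.1278686523438, 68.19989013671875), (14.973249435424805, 6.573132038116455), 24.915124893188477) 176.10038887779643 14 [136.85714286 292.64285714]
stand 170 ((600.8658447265625, 60.35732650756836), (110.10308837890625, 7.529001712799072), 0.8430277705192566) 188.57000485424786 96 [164.67708333 295.01041667]
stand 170 ((631.8010864257812, 187.8056182861328), (30.701990127563477, 19.701072692871094), 0.6223422884941101) 201.8535023541891 94 [151.55319149 251.81914894]
stand 170 ((630.4703979492188, 225.78237915039062), (21.112342834472656, 7.627870559692383), 1.577514410018921) 200.04910201899335 39 [152. 239.]
```

View pics/z1.png

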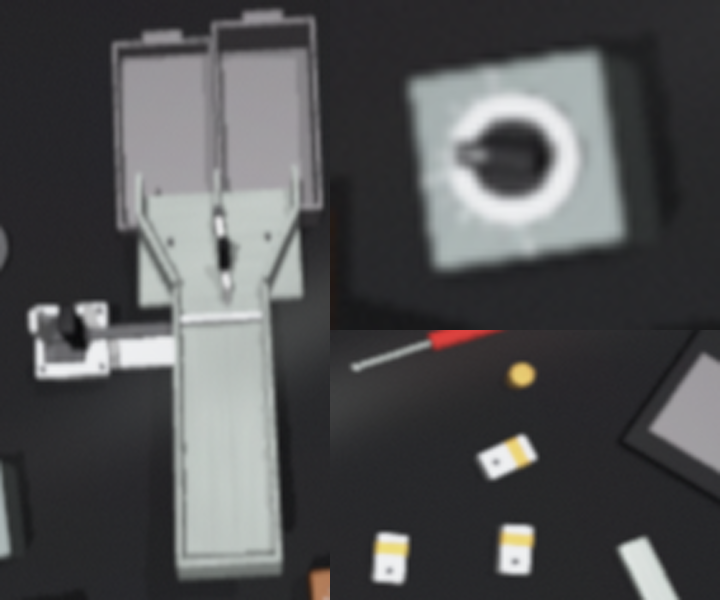

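View pics/z2.png

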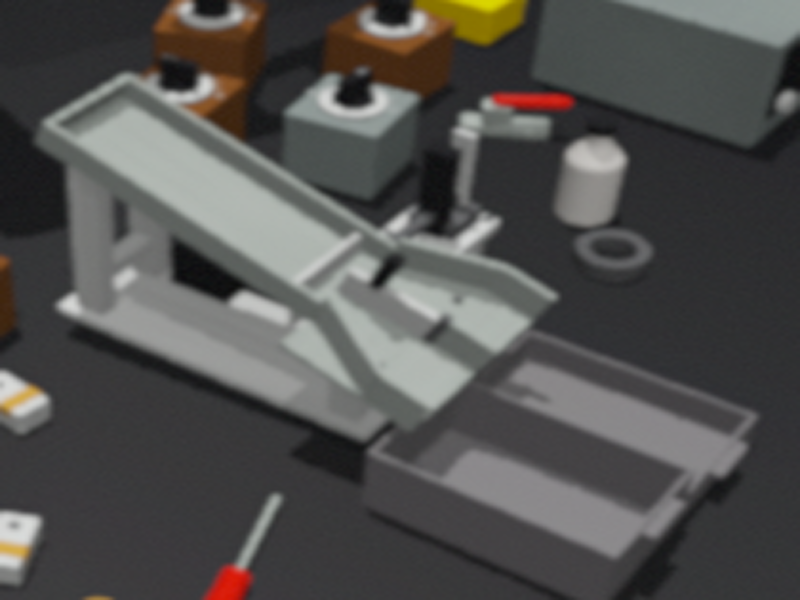

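The crops confirm the layout. The deep bin is the right one (-y): its rim is at 80 mm against 40 mm for the left, so the flap must go positive with its tip to the left. The dial pointer points roughly +y, at about 50. Next I'll refine the dial, station frame and peg.

```bash
cat > m2.py <<'E'
from m import *
print('-----')
roi=np.zeros_like(z,bool); roi[195:235,190:232]=1
m=max(blob(roi&(z>128)&(z<155),5),key=lambda a:a.sum()); print('dial bar',cv2.minAreaRect(X[m][:,:2].astype(np.float32)),np.median(z[m]),m.sum())
# bar dark / pointer white in top image on plane z=144
g=im.min(2).astype(int)
for v in range(205,228): print(v,' '.join('%3d'%g[v,u] for u in range(196,228)))
# hopper floor plane
q=X[165:228,300:328].reshape(-1,3); q=q[np.abs(q[:,2]-np.median(q[:,2]))<80]
A=np.c_[q[:,:2],np.ones(len(q))]
for _ in range(3):
    c,*_=np.linalg.lstsq(A,q[:,2],rcond=None); e=np.abs(A@c-q[:,2]); k=e<4; A=A[k];q=q[k]
print('floor plane',c,len(q),'res',e.mean(),'yaw',np.degrees(np.arctan2(-c[1],-c[0])))
# wall tops: height above floor plane ~28
h=z-(c[0]*X[...,0]+c[1]*X[...,1]+c[2])
roi=np.zeros_like(z,bool); roi[155:230,285:345]=1
for m in blob(roi&(h>20)&(h<36),20):
    print('wall',np.argwhere(m).mean(0),cv2.minAreaRect(X[m][:,:2].astype(np.float32)),np.median(h[m]))
roi=np.zeros_like(z,bool); roi[140:158,296:328]=1
for m in blob(roi&(h>12)&(h<25),5): print('gate?',np.argwhere(m).mean(0),cv2.minAreaRect(X[m][:,:2].astype(np.float32)),np.median(h[m]),m.sum())
roi=np.zeros_like(z,bool); roi[105:148,300:325]=1
for lo,hi in((25,42),(60,100)):
  for m in blob(roi&(h>lo)&(h<hi),5): print('flap/peg',lo,np.argwhere(m).mean(0),cv2.minAreaRect(X[m][:,:2].astype(np.float32)),np.median(h[m]),np.median(z[m]),m.sum())
E
python3 m2.py | sed -n '/-----/,$p'
```

```text
-----
dial bar ((447.8638916015625, 328.6983642578125), (40.42790603637695, 13.581497192382812), 84.1770248413086) 143.56079831833802 66
205 164 165 166 166 165 166 166 169 171 173 182 189 190 194 194 189 180 169 169 171 169 169 169 169 168 170 170 169 156 123  73  50
206 165 166 165 167 168 167 169 178 188 194 207 217 221 223 223 222 217 209 204 191 176 169 167 168 169 170 170 169 159 128  76  51
207 165 166 167 170 175 175 176 191 212 222 228 232 234 234 234 234 233 232 229 222 202 177 161 164 169 170 170 170 162 133  82  53
208 165 166 167 171 179 183 191 212 227 233 233 231 230 229 228 229 230 231 233 232 225 204 174 162 167 170 170 170 165 140  92  57
209 166 166 166 168 176 189 210 227 234 231 220 199 188 180 178 180 189 203 220 231 233 226 206 179 171 171 170 170 166 145 102  62
210 166 166 166 171 181 204 225 233 231 217 175 134 115 102  98 104 117 138 171 210 229 233 227 205 180 172 171 169 167 149 111  68
211 165 166 169 178 197 220 230 230 215 169 117  80  65  59  58  61  68  80 109 159 210 232 233 221 191 172 169 169 167 154 118  70
212 164 166 169 181 202 216 219 209 169
[... 2807 characters left out ...]
 [107.28571429 310.42857143] ((775.0315551757812, 14.490012168884277), (3.117694854736328, 17.328887939453125), 89.73712158203125) 40.27295428660199 140.61574463267513 7
flap/peg 25 [118.70833333 311.        ] ((735.6904296875, 13.511810302734375), (26.13465690612793, 10.191536903381348), 6.958441734313965) 37.02051309537359 150.1692411540747 24
flap/peg 25 [137.84615385 314.        ] ((673.3644409179688, 5.614496231079102), (23.56614112854004, 8.961348533630371), 1.3039045333862305) 37.035112224200674 173.26679864946595 26
flap/peg 60 [126.925 312.975] ((699.4754028320312, 6.673001766204834), (11.838263511657715, 20.65324592590332), 87.98832702636719) 80.71185918982327 208.19182420813192 40
```

Frame check: the gate is at world (637.5, 10.6) with station yaw 1.7°, and the floor there measures 149.9 mm against the stated 150. The dial bar points to 84.2° and the box yaw is 8.3°, so the dial reads about 61. It needs -0.62 rad to reach 40. Dial first.

Emit:
drive_tool:
  deltas:
    - [-3.05, -1.6, 0, 0]
    - [-3.05, -1.6, 0, 0]
    - [-3.05, -1.6, 0, 0]
    - [-3.05, -1.6, 0, 0]
    - [-3.05, -1.6, 0, 0]
    - [-3.05, -1.6, 0, 0]
    - [-3.05, -1.6, 0, 0]
    - [-3.05, -1.6, 0, 0]
    - [-3.05, -1.6, 0, 0]
    - [-3.05, -1.6, 0, 0]
    - [0, 0, 0, 0.12]
    - [0, 0, 0, 0.12]
  jaw: 0.4
  force: 30

```text
clock: 1.1
eef_pos: [449.3, 327.4, 248.0]
tcp_rot: [-3.141, -0.0, 2.537]
contact_force: [-0.5, 0.4, -0.8]
opening: 0.601
```

Emit:
drive_tool:
  deltas:
    - [0, 0, 1, 0.12]
    - [0, 0, 1, 0.12]
    - [0, 0, 1, 0.12]
    - [0, 0, 1, 0.12]
    - [0, 0, 0, 0.12]
    - [0, 0, 0, 0.12]
    - [0, 0, 0, 0.12]
    - [0, 0, 0, 0.12]
    - [0, 0, 0, 0.116]
    - [0, 0, 0, 0]
    - [0, 0, 0, 0]

```text
clock: 2.02
eef_pos: [448.0, 329.1, 208.0]
tcp_rot: [-3.141, 0.0, 1.472]
contact_force: [-0.7, -0.0, 0.5]
opening: 0.601
```

```bash
cat > to.py <<'E'
import sys; from h import *
S=r.sense(); e=S['eef_pos']; yaw=S['tcp_rot'][2]
print('t',round(S['clock'],2),'pos',e.round(1),'rpy',S['tcp_rot'].round(3),'open',round(S['opening'],3),'F',S['contact_force'].round(1),'q6',S['qpos'][5].round(2))
for a in sys.argv[1:]:
    x,y,z,w=map(float,a.split(','))
    roll=-((w-yaw+np.pi)%(2*np.pi)-np.pi)
    D=np.array([x,y,z])-e; f=lambda w:np.round([D[0]*np.cos(w)+D[1]*np.sin(w),D[0]*np.sin(w)-D[1]*np.cos(w),-D[2]],1)/10
    print('to',a,'roll',round(roll,3),'cm before turn',f(yaw).round(2),'after turn',f(w).round(2)); e=np.array([x,y,z]); yaw=w
E
cat > st.py <<'E'
import sys; import numpy as np   # station -> world
for a in sys.argv[1:]:
    x,y=map(float,a.split(',')); c,s=np.cos(.03),np.sin(.03); print(a,round(637.5+c*x-s*y,1),round(10.6+s*x+c*y,1))
E
python3 to.py 447.9,328.7,139,1.469; python3 st.py 65,-6 65,33 -33,0 -90,0 -147,0
```

```text
t 2.02 pos [448.  329.1 208. ] rpy [-3.141  0.     1.472] open 0.601 F [-0.7 -0.   0.5] q6 0.73
to 447.9,328.7,139,1.469 roll 0.003 cm before turn [-0.04 -0.01  6.9 ] after turn [-0.04 -0.01  6.9 ]
65,-6 702.7 6.6
65,33 701.5 45.5
-33,0 604.5 9.6
-90,0 547.5 7.9
-147,0 490.6 6.2
```

Emit:
drive_tool:
  deltas:
    - [0, 0, 1.5, 0]
    - [0, 0, 1.5, 0]
    - [0, 0, 1.5, 0]
    - [0, 0, 1.5, 0]
    - [0, 0, 1.0, 0]
    - [0, 0, 0, 0]
    - [0, 0, 0, 0]

```text
clock: 2.6
eef_pos: [448.0, 329.0, 138.0]
tcp_rot: [-3.141, 0.001, 1.47]
contact_force: [0.3, 0.4, 0.7]
opening: 0.6
```

Emit:
drive_tool:
  deltas:
    - [0, 0, 0, 0]
    - [0, 0, 0, 0]
    - [0, 0, 0, 0]
    - [0, 0, 0, 0]
    - [0, 0, 0, 0]
    - [0, 0, 0, 0]
  jaw: 1.0
  force: 30

```text
clock: 3.1
eef_pos: [447.2, 329.6, 139.3]
tcp_rot: [-3.14, -0.001, 1.469]
contact_force: [-7.8, 1.7, 7.3]
opening: 0.155
```

Emit:
drive_tool:
  deltas:
    - [0, 0, 0, -0.08]
    - [0, 0, 0, -0.08]
    - [0, 0, 0, -0.08]
    - [0, 0, 0, -0.08]
    - [0, 0, 0, -0.08]
    - [0, 0, 0, -0.08]
    - [0, 0, 0, -0.08]
    - [0, 0, 0, -0.06]
    - [0, 0, 0, 0]
    - [0, 0, 0, 0]
    - [0, 0, 0, 0]

```text
clock: 4.02
eef_pos: [448.7, 330.0, 139.3]
tcp_rot: [3.14, -0.001, 2.086]
contact_force: [-1.3, 2.8, 6.3]
opening: 0.157
```

Emit:
drive_tool:
  deltas:
    - [0, 0, 0, 0]
    - [0, 0, 0, 0]
    - [0, 0, 0, 0]
    - [0, 0, 0, 0]
    - [0, 0, -1, 0]
    - [0, 0, -2, 0]
    - [0, 0, -3, 0]
    - [0, 0, -3, 0]
    - [0, 0, -3, 0]
  jaw: 0.4

```text
clock: 4.77
eef_pos: [448.0, 328.9, 260.1]
tcp_rot: [-3.141, 0.0, 2.088]
contact_force: [0.3, -0.2, -1.4]
opening: 0.597
```

```bash
python3 to.py 702.7,6.6,260,0.03 702.7,12.6,197,0.03
```

```text
t 4.77 pos [448.  328.9 260.1] rpy [-3.141  0.     2.088] open 0.597 F [ 0.3 -0.2 -1.4] q6 0.11
to 702.7,6.6,260,0.03 roll 2.058 cm before turn [-4.061e+01  6.180e+00  1.000e-02] after turn [2.449e+01 3.298e+01 1.000e-02]
to 702.7,12.6,197,0.03 roll -0.0 cm before turn [ 0.02 -0.6   6.3 ] after turn [ 0.02 -0.6   6.3 ]
```

Emit:
drive_tool:
  deltas:
    - [0, 0, 0, 0.121]
    - [0, 0, 0, 0.121]
    - [0, 0, 0, 0.121]
    - [0, 0, 0, 0.121]
    - [0, 0, 0, 0.121]
    - [0, 0, 0, 0.121]
    - [0, 0, 0, 0.121]
    - [0, 0, 0, 0.121]
    - [0, 0, 0, 0.121]
    - [0, 0, 0, 0.121]
    - [0, 0, 0, 0.121]
    - [0, 0, 0, 0.121]

```text
clock: 5.77
eef_pos: [448.2, 329.1, 259.0]
tcp_rot: [3.142, -0.0, 0.63]
contact_force: [-0.4, 0.6, 0.0]
opening: 0.599
```

Emit:
drive_tool:
  deltas:
    - [0, 0, 0, 0.121]
    - [0, 0, 0, 0.121]
    - [0, 0, 0, 0.121]
    - [0, 0, 0, 0.121]
    - [0, 0, 0, 0.122]
    - [0, 0, 0, 0]

```text
clock: 6.27
eef_pos: [448.2, 329.1, 258.9]
tcp_rot: [-3.141, -0.0, 0.025]
contact_force: [0.2, -0.5, 0.2]
opening: 0.6
```

Emit:
drive_tool:
  deltas:
    - [2.24, 3.0, 0, 0]
    - [2.24, 3.0, 0, 0]
    - [2.24, 3.0, 0, 0]
    - [2.24, 3.0, 0, 0]
    - [2.24, 3.0, 0, 0]
    - [2.24, 3.0, 0, 0]
    - [2.24, 3.0, 0, 0]
    - [2.24, 3.0, 0, 0]
    - [2.24, 3.0, 0, 0]
    - [2.24, 3.0, 0, 0]
    - [2.1, 3.0, 0, 0]
    - [0, 0, 0, 0]

```text
clock: 7.27
eef_pos: [706.3, 1.4, 258.4]
tcp_rot: [3.139, -0.002, 0.032]
contact_force: [-1.9, 0.8, -0.4]
opening: 0.599
```

```bash
python3 to.py 702.7,6.6,197,0.03
```

```text
t 7.27 pos [706.3   1.4 258.4] rpy [ 3.139e+00 -2.000e-03  3.200e-02] open 0.599 F [-1.9  0.8 -0.4] q6 1.54
to 702.7,6.6,197,0.03 roll 0.002 cm before turn [-0.34 -0.53  6.14] after turn [-0.35 -0.53  6.14]
```

Emit:
drive_tool:
  deltas:
    - [-0.1, -0.1, 0, 0]
    - [-0.1, -0.2, 1.5, 0]
    - [0, 0, 1.5, 0]
    - [0, 0, 1.5, 0]
    - [0, 0, 1.6, 0]
    - [0, 0, 0, 0]

```text
clock: 7.77
eef_pos: [698.4, 11.3, 194.3]
tcp_rot: [-3.141, 0.005, 0.034]
contact_force: [-1.2, -0.5, -0.2]
opening: 0.601
```

Emit:
drive_tool:
  deltas:
    - [0, -0.6, 0, 0]
    - [0, -0.6, 0, 0]
    - [0, -0.6, 0, 0]
    - [0, -0.6, 0, 0]
    - [0, -0.6, 0, 0]
    - [0, -0.6, 0, 0]
    - [0, -0.5, 0, 0]
    - [0, 0, 0, 0]

```text
clock: 8.43
eef_pos: [699.9, 52.1, 197.4]
tcp_rot: [-3.141, -0.0, 0.032]
contact_force: [0.0, -0.9, -0.9]
opening: 0.599
```

Emit:
drive_tool:
  deltas:
    - [0, -0.3, 0, 0]
    - [0, -0.3, 0, 0]
    - [0, -0.2, 0, 0]
    - [0, -0.2, 0, 0]
    - [0, 0, 0, 0]
    - [0, 0, 0, 0]

```text
clock: 8.93
eef_pos: [699.5, 61.0, 197.2]
tcp_rot: [-3.141, 0.0, 0.031]
contact_force: [0.1, 0.4, 0.2]
opening: 0.6
```

Emit:
drive_tool:
  deltas:
    - [0, -0.1, 0, 0]
    - [0, -0.1, 0, 0]
    - [0, -0.1, 0, 0]
    - [0, 0, 0, 0]
    - [0, 0, 0, 0]

```text
clock: 9.35
eef_pos: [699.5, 63.9, 197.3]
tcp_rot: [-3.142, 0.0, 0.031]
contact_force: [-0.4, -1.1, -0.3]
opening: 0.597
```

```bash
python3 to.py; python3 - <<'E'
from h import *
im,d,p=grab('top'); save(cv2.resize(im[95:175,280:360],(500,500),interpolation=cv2.INTER_CUBIC),'flap1.png')
E
```

```text
t 9.35 pos [699.5  63.9 197.3] rpy [-3.142  0.     0.031] open 0.597 F [-0.4 -1.1 -0.3] q6 1.63
```

View pics/flap1.png

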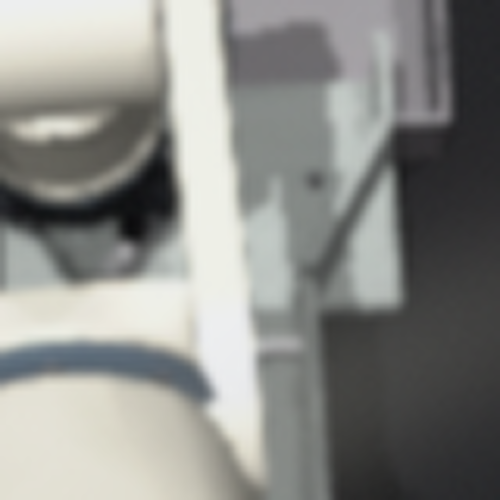

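The arm hides most of the flap. The peg is just visible at crop (130,240), already well to the left. I'll keep pushing gently until the stop pushes back.

Emit:
drive_tool:
  deltas:
    - [0, -0.1, 0, 0]
    - [0, -0.1, 0, 0]
    - [0, -0.1, 0, 0]
    - [0, 0, 0, 0]
    - [0, 0, 0, 0]

```text
clock: 9.82
eef_pos: [699.4, 66.0, 197.3]
tcp_rot: [3.14, -0.0, 0.031]
contact_force: [0.7, -5.8, -0.3]
opening: 0.601
```

Emit:
drive_tool:
  deltas:
    - [0, -0.1, 0, 0]
    - [0, -0.1, 0, 0]
    - [0, -0.1, 0, 0]
    - [0, 0, 0, 0]
    - [0, 0, 0, 0]

```text
clock: 10.23
eef_pos: [699.4, 66.4, 197.1]
tcp_rot: [3.137, 0.0, 0.031]
contact_force: [1.4, -15.8, -0.6]
opening: 0.596
```

The stop is reached: force rose to 16 N with no further travel. I'll back off, lift and go towards the first sample.

Emit:
drive_tool:
  deltas:
    - [0, 1.5, 0, 0]
    - [0, 0.5, 0, 0]
    - [0, 0, -2, 0]
    - [0, 0, -3, 0]
    - [0, 0, -3, 0]
    - [0, 0, 0, 0]

```text
clock: 10.73
eef_pos: [702.7, 50.1, 284.2]
tcp_rot: [-3.14, -0.009, 0.031]
contact_force: [1.0, -0.1, 0.3]
opening: 0.599
```

Emit:
drive_tool:
  deltas:
    - [-2.2, 2.4, 0, 0]
    - [-2.2, 2.4, 0, 0]
    - [-2.2, 2.4, 0, 0]
    - [-2.2, 2.4, 0, 0]
    - [-2.2, 2.4, 0, 0]
    - [-2.2, 2.4, 0, 0]
    - [-2.2, 2.4, 0, 0]
    - [-2.2, 2.4, 0, 0]
    - [-2.2, 2.4, 0, 0]
    - [-2.2, 2.4, 0, 0]
    - [0, 0, 0, 0]
    - [0, 0, 0, 0]
  jaw: 0.2

```text
clock: 11.73
eef_pos: [486.7, -197.7, 277.6]
tcp_rot: [-3.141, -0.001, 0.028]
contact_force: [0.5, 0.1, 0.1]
opening: 0.801
```

```bash
cat > smp.py <<'E'
# find samples: light aluminium/brass blocks at z~30 in world, from both cameras
from h import *
def samples(n):
    im,d,p=grab(n); X=world(p,d); z=X[...,2]; g=im.astype(int)
    ok=(z>24)&(z<38)&(X[...,0]>330)&(X[...,0]<720)&(X[...,1]<-80)&(X[...,1]>-450)&(g[...,0]>150)
    k,l,s,c=cv2.connectedComponentsWithStats(ok.astype(np.uint8)); out=[]
    for i in range(1,k):
        if s[i,4]<40: continue
        (x,y),(w,h),a=cv2.minAreaRect(X[l==i][:,:2].astype(np.float32)); 
        if w<h: w,h,a=h,w,a+90
        a=(a+90)%180-90
        out.append((round(x,1),round(y,1),'L%.0f W%.0f'%(w,h),'axis %.1f deg %.3f'%(a,np.radians(a)),'z%.0f'%np.median(z[l==i]),'px',c[i].round().tolist()))
    return im,d,p,X,out
if __name__=='__main__':
    for n in ['top','scene']:
        im,d,p,X,o=samples(n); print(n,*o,sep='\n ')
    save(im,'last_scene.png')
E
python3 smp.py; python3 to.py 469.1,-195.9,120,-0.115 
python3 - <<'E'
from h import *
im,d,p=grab('top'); save(cv2.resize(im[85:235,190:340],(600,600),interpolation=cv2.INTER_CUBIC),'flap2.png')
E
```

```text
top
 (703.4, -356.4, 'L25 W23', 'axis 19.1 deg 0.334', 'z30', 'px', [423.0, 137.0])
 (458.4, -338.6, 'L30 W17', 'axis 89.6 deg 1.563', 'z30', 'px', [420.0, 211.0])
scene
 (474.3, -201.3, 'L46 W23', 'axis -0.2 deg -0.004', 'z28', 'px', [274.0, 263.0])
 (478.2, -343.2, 'L64 W36', 'axis -3.0 deg -0.053', 'z29', 'px', [241.0, 291.0])
 (597.3, -341.1, 'L57 W35', 'axis -56.9 deg -0.993', 'z29', 'px', [271.0, 311.0])
 (704.5, -357.2, 'L26 W25', 'axis -50.1 deg -0.875', 'z29', 'px', [295.0, 334.0])
t 11.83 pos [ 487.9 -196.5  277.5] rpy [-3.141e+00 -1.000e-03  3.000e-02] open 0.799 F [0.  0.7 0. ] q6 1.15
to 469.1,-195.9,120,-0.115 roll 0.145 cm before turn [-1.88 -0.12 15.75] after turn [-1.88  0.15 15.75]
```

View pics/flap2.png

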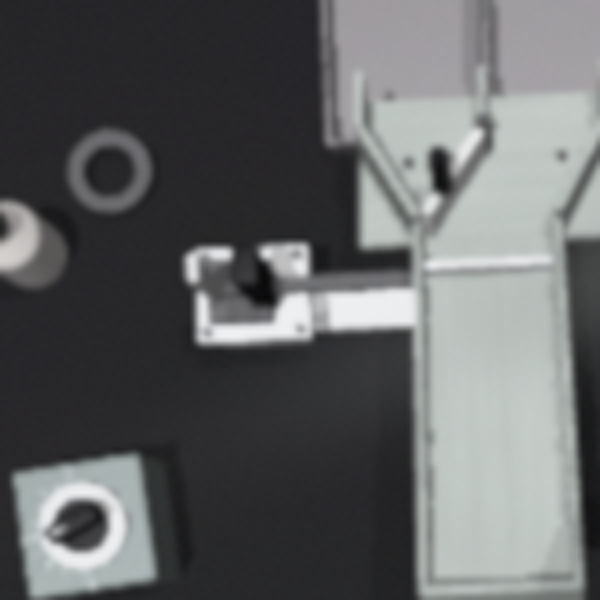

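The flap lies fully over to the left, with its tip at crop (430,210) against the left wall, and the right exit is open. The dial pointer is at about 40. Now sample A.

Emit:
drive_tool:
  deltas:
    - [-0.9, 0, 2, 0.073]
    - [-0.9, 0, 3, 0.072]
    - [-0.1, 0.15, 3, 0]
    - [0, 0, 3, 0]
    - [0, 0, 3, 0]
    - [0, 0, 3, 0]
    - [0, 0, 2, 0]
    - [0, 0, 0, 0]
    - [0, 0, 0, 0]

```text
clock: 12.63
eef_pos: [468.3, -197.1, 86.6]
tcp_rot: [-3.141, 0.002, -0.113]
contact_force: [-0.1, 0.0, 0.7]
opening: 0.797
```

```bash
python3 to.py 469.1,-195.9,23,-0.115
```

```text
t 12.63 pos [ 468.3 -197.1   86.6] rpy [-3.141e+00  2.000e-03 -1.130e-01] open 0.797 F [-0.1  0.   0.7] q6 1.28
to 469.1,-195.9,23,-0.115 roll 0.002 cm before turn [ 0.06 -0.13  6.36] after turn [ 0.06 -0.13  6.36]
```

Emit:
drive_tool:
  deltas:
    - [0, -0.1, 2, 0]
    - [0, 0, 2, 0]
    - [0, 0, 1.5, 0]
    - [0, 0, 0.9, 0]
    - [0, 0, 0, 0]
    - [0, 0, 0, 0]

```text
clock: 13.13
eef_pos: [469.2, -197.2, 24.2]
tcp_rot: [3.141, -0.001, -0.114]
contact_force: [-0.4, -0.4, 0.1]
opening: 0.806
```

Emit:
drive_tool:
  deltas:
    - [0, 0, 0, 0]
    - [0, 0, 0, 0]
    - [0, 0, 0, 0]
    - [0, 0, 0, 0]
    - [0, 0, 0, 0]
    - [0, 0, 0, 0]
  jaw: 1.0
  force: 50

```text
clock: 13.63
eef_pos: [469.1, -197.4, 24.4]
tcp_rot: [3.141, -0.002, -0.114]
contact_force: [-1.3, 2.1, 8.5]
opening: 0.387
```

Emit:
drive_tool:
  deltas:
    - [0, 0, -1, 0]
    - [0, 0, -2, 0]
    - [0, 0, -2.5, 0]
    - [0, 0, -3, 0]
    - [0, 0, -3, 0]
    - [0, 0, -3, 0]
    - [0, 0, -3, 0]
    - [0, 0, -3, -0.073]
    - [0, 0, -3, -0.072]
    - [0, 0, -2.5, 0]
    - [0, 0, 0, 0]
    - [0, 0, 0, 0]

```text
clock: 14.63
eef_pos: [468.8, -197.4, 285.2]
tcp_rot: [3.14, -0.003, 0.03]
contact_force: [-0.3, -0.1, -1.8]
opening: 0.387
```

```bash
python3 to.py 600,10.6,268,0.03
```

```text
t 14.63 pos [ 468.8 -197.4  285.2] rpy [ 3.14e+00 -3.00e-03  3.00e-02] open 0.387 F [-0.3 -0.1 -1.8] q6 1.14
to 600,10.6,268,0.03 roll 0.0 cm before turn [ 13.75 -20.39   1.72] after turn [ 13.74 -20.39   1.72]
```

Emit:
drive_tool:
  deltas:
    - [1.0, -1.6, 0, 0]
    - [1.3, -2.1, 0, 0]
    - [1.3, -2.1, 0, 0]
    - [1.3, -2.1, 0, 0]
    - [1.3, -2.1, 0, 0]
    - [1.3, -2.1, 0, 0]
    - [1.3, -2.1, 0, 0]
    - [1.3, -2.1, 0, 0]
    - [1.3, -2.1, 0, 0]
    - [1.2, -1.8, 0, 0]
    - [0, 0, 0, 0]
    - [0, 0, 0, 0]

```text
clock: 15.63
eef_pos: [587.3, 9.4, 281.6]
tcp_rot: [3.141, 0.003, 0.032]
contact_force: [-0.3, 0.3, -1.1]
opening: 0.386
```

```bash
python3 to.py 592.5,9.3,206,0.03
```

```text
t 15.63 pos [587.3   9.4 281.6] rpy [3.141e+00 3.000e-03 3.200e-02] open 0.386 F [-0.3  0.3 -1.1] q6 1.55
to 592.5,9.3,206,0.03 roll 0.002 cm before turn [0.51 0.03 7.56] after turn [0.52 0.03 7.56]
```

Emit:
drive_tool:
  deltas:
    - [0.3, 0, 1.5, 0]
    - [0.1, 0, 2, 0]
    - [0, 0, 2, 0]
    - [0, 0, 1.5, 0]
    - [0, 0, 0.5, 0]
    - [0, 0, 0, 0]
    - [0, 0, 0, 0]

```text
clock: 16.22
eef_pos: [591.8, 8.2, 208.4]
tcp_rot: [3.141, 0.001, 0.03]
contact_force: [0.0, 0.4, -1.1]
opening: 0.387
```

Emit:
drive_tool:
  deltas:
    - [0, 0, 0, 0]
    - [0, 0, 0, 0]
    - [0, 0, 0, 0]
    - [0, 0, 0, 0]
    - [0, 0, 0, 0]
    - [0, 0, -1, 0]
    - [0, 0, -2, 0]
    - [0, 0, -3, 0]
    - [0, 0, -3, 0]
    - [0, 0, 0, 0]
  jaw: 0.42

```text
clock: 17.05
eef_pos: [594.9, 8.9, 305.3]
tcp_rot: [3.141, -0.009, 0.031]
contact_force: [0.6, 0.1, 0.8]
opening: 0.58
```

Emit:
drive_tool:
  deltas:
    - [-1.3, 2.8, 0, 0]
    - [-1.3, 2.8, 0, 0]
    - [-1.3, 2.8, 0, 0]
    - [-1.3, 2.8, 0, 0]
    - [-1.3, 2.8, 0, 0]
    - [-1.3, 2.8, 0, 0]
    - [-1.3, 2.8, 0, 0]
    - [-1.3, 2.8, 0, 0]
    - [-1.3, 2.8, 0, 0]
    - [0, 2.8, 0, 0.074]
    - [0, 2.8, 0, 0.075]
    - [0, 0, 0, 0]
  jaw: 0.2

```text
clock: 18.05
eef_pos: [482.3, -306.9, 298.9]
tcp_rot: [3.139, -0.001, -0.125]
contact_force: [-0.5, -0.0, -0.6]
opening: 0.798
```

```bash
python3 smp.py; python3 to.py 478.2,-342.6,120,-0.129
python3 - <<'E'
from h import *
im,d,p=grab('top'); save(cv2.resize(im[85:245,285:345],(300,800)),'x.png'); a=cv2.resize(im[130:240,280:350],(380,600)); im,d,p=grab('scene'); save(np.hstack([a,cv2.resize(im[150:290,270:370],(420,600))]),'hop1.png')
E
```

```text
top
 (703.2, -355.9, 'L24 W24', 'axis 4.2 deg 0.074', 'z30', 'px', [423.0, 137.0])
 (595.8, -335.4, 'L57 W32', 'axis -62.2 deg -1.086', 'z31', 'px', [418.0, 169.0])
 (475.1, -331.6, 'L43 W22', 'axis -26.8 deg -0.467', 'z32', 'px', [419.0, 205.0])
scene
 (481.1, -342.9, 'L59 W35', 'axis -6.4 deg -0.111', 'z29', 'px', [243.0, 292.0])
 (600.1, -340.0, 'L56 W28', 'axis -65.2 deg -1.139', 'z29', 'px', [272.0, 310.0])
 (704.2, -357.1, 'L26 W26', 'axis -73.4 deg -1.281', 'z29', 'px', [295.0, 334.0])
t 18.15 pos [ 482.3 -303.3  298.4] rpy [-3.141  0.    -0.119] open 0.804 F [ 0.4  0.4 -0.2] q6 1.13
to 478.2,-342.6,120,-0.129 roll 0.01 cm before turn [ 0.06  3.95 17.84] after turn [ 0.1   3.95 17.84]
```

View pics/hop1.png

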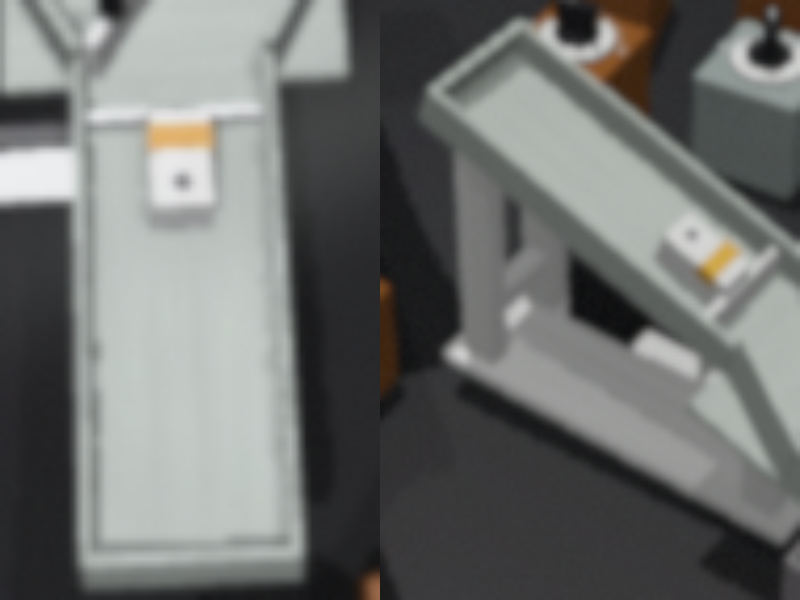

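Sample A lies flat against the closed gate, at crop (180,165). Sample B has not moved, so I'll go for it.

Emit:
drive_tool:
  deltas:
    - [0, 2, 2, 0.01]
    - [0, 1.9, 3, 0]
    - [0, 0, 3, 0]
    - [0, 0, 3, 0]
    - [0, 0, 3, 0]
    - [0, 0, 3, 0]
    - [0, 0, 3, 0]
    - [0, 0, 0, 0]
    - [0, 0, 0, 0]

```text
clock: 19.0
eef_pos: [477.3, -339.8, 97.6]
tcp_rot: [-3.14, 0.003, -0.126]
contact_force: [0.1, -0.7, 0.8]
opening: 0.794
```

```bash
python3 to.py 479,-342.6,24,-0.125
```

```text
t 19.0 pos [ 477.3 -339.8   97.6] rpy [-3.14e+00  3.00e-03 -1.26e-01] open 0.794 F [ 0.1 -0.7  0.8] q6 1.08
to 479,-342.6,24,-0.125 roll -0.001 cm before turn [0.2  0.26 7.36] after turn [0.2  0.26 7.36]
```

Emit:
drive_tool:
  deltas:
    - [0.1, 0.2, 2, 0]
    - [0, 0, 2, 0]
    - [0, 0, 2, 0]
    - [0, 0, 1.4, 0]
    - [0, 0, 0, 0]
    - [0, 0, 0, 0]

```text
clock: 19.5
eef_pos: [479.5, -343.7, 26.0]
tcp_rot: [3.141, -0.001, -0.127]
contact_force: [-0.4, -0.6, 0.2]
opening: 0.804
```

Emit:
drive_tool:
  deltas:
    - [0, 0, 0, 0]
    - [0, 0, 0, 0]
    - [0, 0, 0, 0]
    - [0, 0, 0, 0]
    - [0, 0, 0, 0]
    - [0, 0, 0, 0]
  jaw: 1.0
  force: 50

```text
clock: 20.0
eef_pos: [479.5, -344.1, 26.1]
tcp_rot: [3.141, -0.002, -0.128]
contact_force: [-0.8, 1.7, 9.1]
opening: 0.387
```

Emit:
drive_tool:
  deltas:
    - [0, 0, -1, 0]
    - [0, 0, -2, 0]
    - [0, 0, -3, 0]
    - [0, 0, -3, 0]
    - [0, 0, -3, 0]
    - [0, 0, -3, 0]
    - [0, 0, -3, -0.075]
    - [0, 0, -3, -0.08]
    - [0, 0, -3, 0]
    - [0, 0, -3, 0]
    - [0, 0, 0, 0]
    - [0, 0, 0, 0]

```text
clock: 21.0
eef_pos: [479.1, -344.0, 297.1]
tcp_rot: [3.139, -0.004, 0.027]
contact_force: [0.2, -0.6, -1.5]
opening: 0.39
```

```bash
python3 st.py -108,0; python3 to.py 529.5,7.4,290,0.03
```

```text
-108,0 529.5 7.4
t 21.0 pos [ 479.1 -344.   297.1] rpy [ 3.139 -0.004  0.027] open 0.39 F [ 0.2 -0.6 -1.5] q6 0.92
to 529.5,7.4,290,0.03 roll -0.003 cm before turn [  5.98 -34.99   0.71] after turn [  6.09 -34.97   0.71]
```

Emit:
drive_tool:
  deltas:
    - [0.5, -2.0, 0, 0]
    - [0.5, -3.0, 0, 0]
    - [0.5, -3.0, 0, 0]
    - [0.5, -3.0, 0, 0]
    - [0.5, -3.0, 0, 0]
    - [0.5, -3.0, 0, 0]
    - [0.5, -3.0, 0, 0]
    - [0.5, -3.0, 0, 0]
    - [0.5, -3.0, 0, 0]
    - [0.5, -3.0, 0, 0]
    - [0.5, -3.0, 0, 0]
    - [0.5, -3.0, 0, 0]

```text
clock: 22.0
eef_pos: [528.1, 9.5, 293.2]
tcp_rot: [3.142, 0.002, 0.027]
contact_force: [0.4, -0.5, 0.0]
opening: 0.388
```

Emit:
drive_tool:
  deltas:
    - [0, 0, 1, 0]
    - [0, 0, 1, 0]
    - [0, 0, 0, 0]
    - [0, 0, 0, 0]
    - [0, 0, 0, 0]

```text
clock: 22.42
eef_pos: [528.8, 7.0, 274.0]
tcp_rot: [3.141, 0.001, 0.026]
contact_force: [-0.2, -0.2, -1.8]
opening: 0.386
```

```bash
python3 to.py 532,7.4,230,0.03
```

```text
t 22.42 pos [528.8   7.  274. ] rpy [3.141e+00 1.000e-03 2.600e-02] open 0.386 F [-0.2 -0.2 -1.8] q6 1.56
to 532,7.4,230,0.03 roll -0.004 cm before turn [ 0.32 -0.03  4.4 ] after turn [ 0.32 -0.03  4.4 ]
```

Emit:
drive_tool:
  deltas:
    - [0.3, 0, 1.5, 0]
    - [0, 0, 1.5, 0]
    - [0, 0, 1, 0]
    - [0, 0, 0.4, 0]
    - [0, 0, 0, 0]
    - [0, 0, 0, 0]

```text
clock: 22.92
eef_pos: [532.3, 7.8, 230.6]
tcp_rot: [3.142, -0.0, 0.026]
contact_force: [0.1, 0.7, -1.1]
opening: 0.386
```

Emit:
drive_tool:
  deltas:
    - [0, 0, 0, 0]
    - [0, 0, 0, 0]
    - [0, 0, 0, 0]
    - [0, 0, 0, 0]
    - [0, 0, 0, 0]
    - [0, 0, -1, 0]
    - [0, 0, -2, 0]
    - [0, 0, -3, 0]
    - [0, 0, -2, 0]
    - [0, 0, 0, 0]
  jaw: 0.42

```text
clock: 23.75
eef_pos: [534.3, 8.1, 315.6]
tcp_rot: [3.142, -0.007, 0.027]
contact_force: [1.2, -0.2, 0.2]
opening: 0.579
```

Emit:
drive_tool:
  deltas:
    - [0.2, 3.0, 0, 0]
    - [0.2, 3.0, 0, 0]
    - [0.2, 3.0, 0, 0]
    - [0.2, 3.0, 0, 0]
    - [0.2, 3.0, 0, 0]
    - [0.2, 3.0, 0, 0]
    - [0.2, 3.0, 0, 0]
    - [0.2, 3.0, 0, 0]
    - [0.2, 3.0, 0, 0]
    - [0, 0, 0, 0]
    - [0, 0, 0, 0]
  jaw: 0.2

```text
clock: 24.67
eef_pos: [557.0, -262.5, 309.9]
tcp_rot: [-3.141, 0.001, 0.024]
contact_force: [0.5, 1.0, -0.4]
opening: 0.802
```

```bash
python3 smp.py; python3 to.py 598,-338,120,-1.12
python3 - <<'E'
from h import *
im,d,p=grab('top'); a=cv2.resize(im[130:240,280:350],(380,600)); im,d,p=grab('scene'); save(np.hstack([a,cv2.resize(im[150:290,270:370],(420,600))]),'hop2.png')
E
```

```text
top
scene
 (596.2, -337.2, 'L60 W30', 'axis -62.0 deg -1.082', 'z29', 'px', [271.0, 309.0])
 (707.7, -358.3, 'L25 W20', 'axis 83.5 deg 1.458', 'z29', 'px', [296.0, 335.0])
t 24.77 pos [ 557.1 -260.7  310.1] rpy [-3.141e+00  1.000e-03  2.700e-02] open 0.793 F [-0.4  0.   0.2] q6 1.1
to 598,-338,120,-1.12 roll 1.147 cm before turn [ 3.89  7.84 19.01] after turn [ 8.74 -0.32 19.01]
```

View pics/hop2.png

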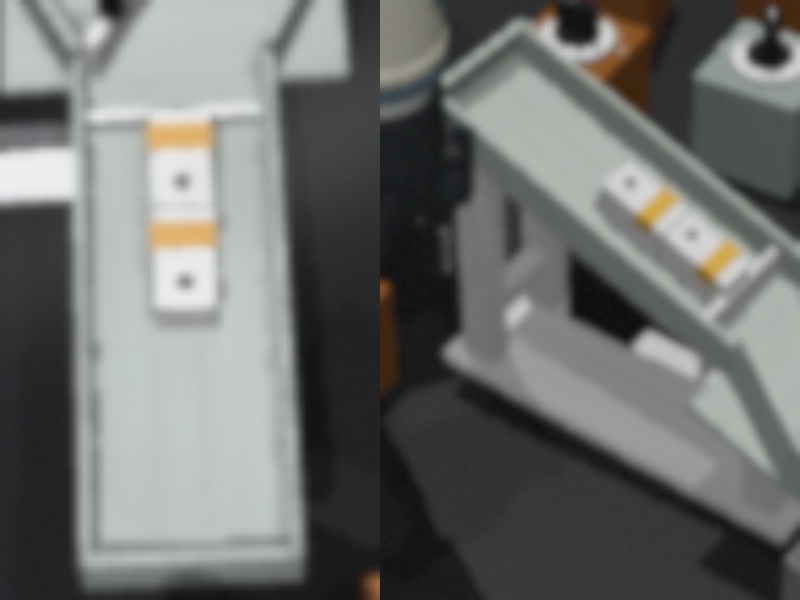

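Two samples now lie in file behind the gate. Sample C is still in place at (597,-337).

Emit:
drive_tool:
  deltas:
    - [0, 0, 1, 0.115]
    - [0, 0, 1, 0.115]
    - [0, 0, 1, 0.115]
    - [0, 0, 1, 0.115]
    - [0, 0, 1, 0.115]
    - [0, 0, 1, 0.115]
    - [0, 0, 1, 0.115]
    - [0, 0, 1, 0.115]
    - [0, 0, 1, 0.115]
    - [0, 0, 1, 0.112]
    - [0, 0, 0, 0]

```text
clock: 25.78
eef_pos: [556.5, -259.7, 208.6]
tcp_rot: [3.14, 0.002, -1.124]
contact_force: [0.2, 0.9, 0.1]
opening: 0.8
```

Emit:
drive_tool:
  deltas:
    - [2.5, -0.1, 1, 0]
    - [2.5, -0.1, 2, 0]
    - [2.5, -0.1, 2, 0]
    - [1.2, 0, 2, 0]
    - [0, 0, 2, 0]
    - [0, 0, 0, 0]
    - [0, 0, 0, 0]

```text
clock: 26.37
eef_pos: [597.5, -337.4, 119.9]
tcp_rot: [3.14, 0.002, -1.117]
contact_force: [-0.6, 0.4, 0.1]
opening: 0.798
```

```bash
python3 to.py 597.5,-337.2,25,-1.12
```

```text
t 26.37 pos [ 597.5 -337.4  119.9] rpy [ 3.140e+00  2.000e-03 -1.117e+00] open 0.798 F [-0.6  0.4  0.1] q6 2.17
to 597.5,-337.2,25,-1.12 roll 0.003 cm before turn [-0.01 -0.01  9.49] after turn [-0.01 -0.01  9.49]
```

Emit:
drive_tool:
  deltas:
    - [0, 0, 2, 0]
    - [0, 0, 2, 0]
    - [0, 0, 2, 0]
    - [0, 0, 2, 0]
    - [0, 0, 1.5, 0]
    - [0, 0, 0, 0]
    - [0, 0, 0, 0]

```text
clock: 26.95
eef_pos: [598.2, -338.0, 26.0]
tcp_rot: [-3.142, 0.0, -1.119]
contact_force: [0.6, -0.7, 0.8]
opening: 0.802
```

Emit:
drive_tool:
  deltas:
    - [0, 0, 0, 0]
    - [0, 0, 0, 0]
    - [0, 0, 0, 0]
    - [0, 0, 0, 0]
    - [0, 0, 0, 0]
    - [0, 0, 0, 0]
  jaw: 1.0
  force: 50

```text
clock: 27.45
eef_pos: [598.9, -338.9, 27.0]
tcp_rot: [-3.14, -0.002, -1.12]
contact_force: [-0.7, 0.2, 7.4]
opening: 0.385
```

Emit:
drive_tool:
  deltas:
    - [0, 0, -1, 0]
    - [0, 0, -2, 0]
    - [0, 0, -3, -0.115]
    - [0, 0, -3, -0.115]
    - [0, 0, -3, -0.115]
    - [0, 0, -3, -0.115]
    - [0, 0, -3, -0.115]
    - [0, 0, -3, -0.115]
    - [0, 0, -3, -0.115]
    - [0, 0, -3, -0.115]
    - [0, 0, -2, -0.115]
    - [0, 0, 0, -0.112]

```text
clock: 28.45
eef_pos: [599.4, -339.2, 322.1]
tcp_rot: [3.137, -0.007, 0.033]
contact_force: [0.0, -0.4, -0.5]
opening: 0.385
```

```bash
python3 st.py -163,0; python3 to.py 474.6,5.7,320,0.03
```

```text
-163,0 474.6 5.7
t 28.45 pos [ 599.4 -339.2  322.1] rpy [ 3.137 -0.007  0.033] open 0.385 F [ 0.  -0.4 -0.5] q6 1.02
to 474.6,5.7,320,0.03 roll 0.003 cm before turn [-11.35 -34.88   0.21] after turn [-11.44 -34.85   0.21]
```

Emit:
drive_tool:
  deltas:
    - [-0.8, -2.0, 0, 0]
    - [-1, -3.0, 0, 0]
    - [-1, -3.0, 0, 0]
    - [-1, -3.0, 0, 0]
    - [-1, -3.0, 0, 0]
    - [-1, -3.0, 0, 0]
    - [-1, -3.0, 0, 0]
    - [-1, -3.0, 0, 0]
    - [-1, -3.0, 0, 0]
    - [-1, -3.0, 0, 0]
    - [-1, -3.0, 0, 0]
    - [-0.6, -2.8, 0, 0]

```text
clock: 29.45
eef_pos: [473.1, 7.8, 316.0]
tcp_rot: [-3.141, -0.0, 0.027]
contact_force: [0.8, -0.2, -1.6]
opening: 0.382
```

Emit:
drive_tool:
  deltas:
    - [0, 0, 1, 0]
    - [0, 0, 1, 0]
    - [0, 0, 0, 0]
    - [0, 0, 0, 0]
    - [0, 0, 0, 0]

```text
clock: 29.87
eef_pos: [474.9, 5.6, 295.4]
tcp_rot: [3.141, 0.0, 0.026]
contact_force: [-0.1, -0.5, -1.2]
opening: 0.387
```

```bash
python3 to.py 474.6,5.7,252,0.03
```

```text
t 29.87 pos [474.9   5.6 295.4] rpy [3.141 0.    0.026] open 0.387 F [-0.1 -0.5 -1.2] q6 1.55
to 474.6,5.7,252,0.03 roll -0.004 cm before turn [-0.03 -0.01  4.34] after turn [-0.03 -0.01  4.34]
```

Emit:
drive_tool:
  deltas:
    - [0, 0, 1.5, 0]
    - [0, 0, 1.5, 0]
    - [0, 0, 1, 0]
    - [0, 0, 0.3, 0]
    - [0, 0, 0, 0]
    - [0, 0, 0, 0]

```text
clock: 30.37
eef_pos: [475.0, 6.2, 252.7]
tcp_rot: [3.142, -0.0, 0.026]
contact_force: [0.4, -0.4, -0.9]
opening: 0.383
```

Emit:
drive_tool:
  deltas:
    - [0, 0, 0, 0]
    - [0, 0, 0, 0]
    - [0, 0, 0, 0]
    - [0, 0, 0, 0]
    - [0, 0, 0, 0]
    - [0, 0, -1, 0]
    - [0, 0, -2, 0]
    - [0, 0, -3, 0]
    - [0, 0, -2, 0]
    - [0, 0, 0, 0]
  jaw: 0.42

```text
clock: 31.2
eef_pos: [476.7, 6.5, 337.4]
tcp_rot: [3.141, -0.007, 0.027]
contact_force: [0.3, 0.2, 0.3]
opening: 0.577
```

```bash
python3 to.py 631,196,320,0.03
python3 - <<'E'
from h import *
im,d,p=grab('scene'); save(np.hstack([cv2.resize(im[150:290,260:400],(600,600))]),'hop3.png')
E
```

```text
t 31.2 pos [476.7   6.5 337.4] rpy [ 3.141 -0.007  0.027] open 0.577 F [0.3 0.2 0.3] q6 1.55
to 631,196,320,0.03 roll -0.003 cm before turn [ 15.93 -18.53   1.74] after turn [ 15.99 -18.48   1.74]
```

View pics/hop3.png

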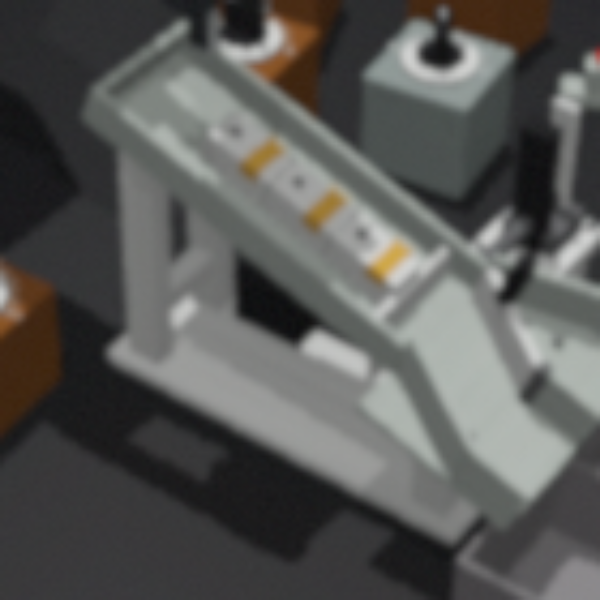

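All three samples lie in single file behind the gate, and the flap is still over to the left. Before squeezing I'll check the dial and flap by measurement.

```bash
cat > chk.py <<'E'
from h import *
im,d,p=grab('top'); X=world(p,d); z=X[...,2]
def bigrect(m):
    n,l,s,c=cv2.connectedComponentsWithStats(m.astype(np.uint8)); 
    if n<2: return None
    i=1+s[1:,4].argmax(); (x,y),(w,h),a=cv2.minAreaRect(X[l==i][:,:2].astype(np.float32))
    if w<h: w,h,a=h,w,a+90
    return round(x,1),round(y,1),round(w,1),round(h,1),round(a%180,1),s[i,4]
roi=np.zeros_like(z,bool); roi[195:235,190:232]=1
b=bigrect(roi&(z>128)&(z<155)); print('dial bar',b)
if b: print('dial mod 180 units',round(np.radians((188.3-b[4])%180)/.03,1))
hh=z-(-.3624*X[...,0]-.01353*X[...,1]+381.04)
roi=np.zeros_like(z,bool); roi[100:148,290:330]=1
n,l,s,c=cv2.connectedComponentsWithStats((roi&(hh>30)&(hh<39)&(im.min(2)>140)).astype(np.uint8))
for i in range(1,n):
    if s[i,4]>5: print('flap part',c[i].round(),X[l==i].mean(0).round(1),s[i,4])
print('peg',bigrect(roi&(hh>60)&(hh<100)))
E
python3 chk.py
```

```text
dial bar (447.7, 328.9, 41.6, 13.9, 119.2, np.int32(73))
dial mod 180 units 40.2
flap part [307. 122.] [726.7  26.5 153.3] 29
flap part [298. 136.] [680.6  53.4 169.8] 13
peg (707.5, 45.5, 20.3, 14.8, 13.5, np.int32(40))
```

Emit:
drive_tool:
  deltas:
    - [1.2, -1.4, 0, 0]
    - [1.6, -1.9, 0, 0]
    - [1.6, -1.9, 0, 0]
    - [1.6, -1.9, 0, 0]
    - [1.6, -1.9, 0, 0]
    - [1.6, -1.9, 0, 0]
    - [1.6, -1.9, 0, 0]
    - [1.6, -1.9, 0, 0]
    - [1.6, -1.9, 0, 0]
    - [1.6, -1.8, 0, 0]
    - [0, 0, 0, 0]
    - [0, 0, 0, 0]
  jaw: 0.0
  force: 25

```text
clock: 32.3
eef_pos: [625.3, 195.1, 330.3]
tcp_rot: [3.141, 0.003, 0.028]
contact_force: [0.3, -0.4, 0.1]
opening: 1.001
```

```bash
python3 to.py 631,196,178,0.03
```

```text
t 32.3 pos [625.3 195.1 330.3] rpy [3.141e+00 3.000e-03 2.800e-02] open 1.001 F [ 0.3 -0.4  0.1] q6 1.84
to 631,196,178,0.03 roll -0.002 cm before turn [ 0.58 -0.07 15.23] after turn [ 0.58 -0.07 15.23]
```

Dial reads 40.2 and the flap stands at about +0.53 rad. Descending over the trigger.

Emit:
drive_tool:
  deltas:
    - [0.2, 0, 1, 0]
    - [0.2, 0, 2, 0]
    - [0, 0, 2.5, 0]
    - [0, 0, 2.5, 0]
    - [0, 0, 2.5, 0]
    - [0, 0, 2, 0]
    - [0, 0, 1.5, 0]
    - [0, 0, 0, 0]
    - [0, 0, 0, 0]

```text
clock: 33.05
eef_pos: [628.6, 193.6, 191.3]
tcp_rot: [3.141, 0.002, 0.026]
contact_force: [-0.3, -0.1, 0.9]
opening: 0.999
```

```bash
python3 to.py 631,196,178,0.03
```

```text
t 33.05 pos [628.6 193.6 191.3] rpy [3.141e+00 2.000e-03 2.600e-02] open 0.999 F [-0.3 -0.1  0.9] q6 1.84
to 631,196,178,0.03 roll -0.004 cm before turn [ 0.25 -0.23  1.33] after turn [ 0.25 -0.23  1.33]
```

Emit:
drive_tool:
  deltas:
    - [0.2, -0.2, 0.7, 0]
    - [0, 0, 0.6, 0]
    - [0, 0, 0, 0]
    - [0, 0, 0, 0]

```text
clock: 33.38
eef_pos: [631.6, 196.7, 179.4]
tcp_rot: [3.142, -0.0, 0.027]
contact_force: [-1.2, 0.6, -0.4]
opening: 0.999
```

Emit:
drive_tool:
  deltas:
    - [0, 0, 0, 0]
    - [0, 0, 0, 0]
    - [0, 0, 0, 0]
    - [0, 0, 0, 0]
    - [0, 0, 0, 0]
    - [0, 0, 0, 0]
    - [0, 0, 0, 0]
    - [0, 0, 0, 0]
  jaw: 1.0
  force: 25

```text
clock: 34.05
eef_pos: [632.6, 198.3, 181.8]
tcp_rot: [-3.139, -0.003, 0.027]
contact_force: [-2.7, 4.2, 13.0]
opening: 0.397
```

```bash
python3 to.py
```

```text
t 34.05 pos [632.6 198.3 181.8] rpy [-3.139e+00 -3.000e-03  2.700e-02] open 0.397 F [-2.7  4.2 13. ] q6 1.84
```

Opening is 33.7 mm, which means fully squeezed. I'll hold while the samples slide, then look.

Emit:
drive_tool:
  deltas:
    - [0, 0, 0, 0]
    - [0, 0, 0, 0]
    - [0, 0, 0, 0]
    - [0, 0, 0, 0]
    - [0, 0, 0, 0]
    - [0, 0, 0, 0]
    - [0, 0, 0, 0]
    - [0, 0, 0, 0]
    - [0, 0, 0, 0]
    - [0, 0, 0, 0]
    - [0, 0, 0, 0]
    - [0, 0, 0, 0]

```text
clock: 35.05
eef_pos: [632.6, 198.2, 181.8]
tcp_rot: [-3.139, -0.003, 0.027]
contact_force: [-3.9, 4.2, 13.5]
opening: 0.393
```

```bash
python3 to.py
python3 - <<'E'
from h import *
im,d,p=grab('scene'); save(np.hstack([cv2.resize(im[150:330,270:480],(700,600))]),'rel.png')
E
```

```text
t 35.05 pos [632.6 198.2 181.8] rpy [-3.139e+00 -3.000e-03  2.700e-02] open 0.393 F [-3.9  4.2 13.5] q6 1.84
```

View pics/rel.png

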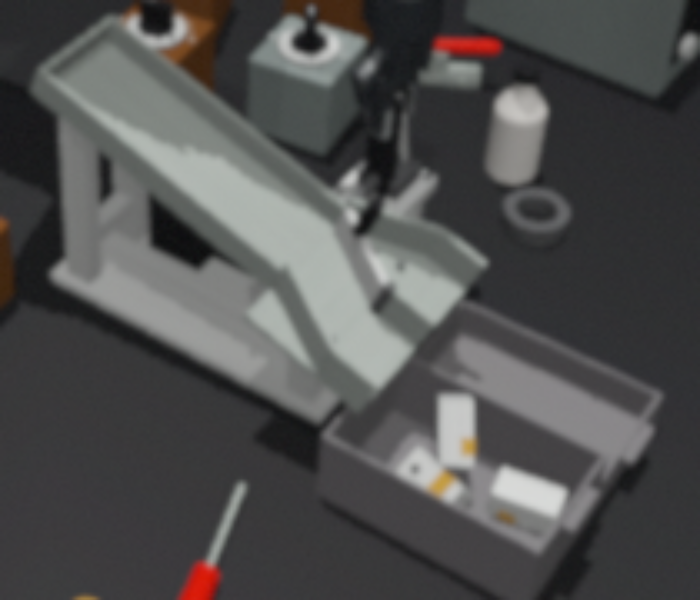

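The gate is down, the chute is empty and all three samples are in the deep bin, at crop (457,430), (430,475) and (530,495). Letting go of the trigger and going to the dial.

Emit:
drive_tool:
  deltas:
    - [0, 0, 0, 0]
    - [0, 0, 0, 0]
    - [0, 0, 0, 0]
    - [0, 0, 0, 0]
    - [0, 0, 0, 0]
    - [0, 0, 0, 0]
    - [0, 0, -1, 0]
    - [0, 0, -2, 0]
    - [0, 0, -3, 0]
    - [0, 0, -3, 0]
    - [0, 0, -2, 0]
    - [0, 0, 0, 0]
  jaw: 0.0

```text
clock: 36.1
eef_pos: [633.9, 197.2, 295.6]
tcp_rot: [-3.14, -0.008, 0.027]
contact_force: [0.5, 0.9, 1.6]
opening: 0.997
```

Emit:
drive_tool:
  deltas:
    - [0, 0, 0, -0.121]
    - [0, 0, 0, -0.121]
    - [0, 0, 0, -0.121]
    - [0, 0, 0, -0.121]
    - [0, 0, 0, -0.121]
    - [0, 0, 0, -0.121]
    - [0, 0, 0, -0.121]
    - [0, 0, 0, -0.121]
    - [0, 0, 0, -0.121]
    - [0, 0, 0, -0.121]
    - [0, 0, 0, -0.121]
    - [0, 0, 0, -0.121]

```text
clock: 37.1
eef_pos: [631.4, 196.5, 289.1]
tcp_rot: [-3.141, 0.0, 1.485]
contact_force: [-0.3, 0.0, -0.2]
opening: 0.998
```

Emit:
drive_tool:
  deltas:
    - [0, 0, 0, -0.121]
    - [0, 0, 0, -0.121]
    - [0, 0, 0, -0.121]
    - [0, 0, 0, -0.121]
    - [0, 0, 0, -0.121]
    - [0, 0, 0, 0]
    - [0, 0, 0, 0]
  jaw: 0.4
  force: 30

```text
clock: 37.68
eef_pos: [631.5, 196.6, 289.2]
tcp_rot: [-3.141, 0.0, 2.08]
contact_force: [-0.4, -0.1, -0.1]
opening: 0.603
```

```bash
python3 chk.py; python3 to.py 447.9,328.8,200,2.082
```

```text
dial bar (440.2, 341.9, 12.8, 11.4, 31.0, np.int32(21))
dial mod 180 units 91.5
flap part [306. 124.] [721.7  29.5 155. ] 20
flap part [298. 136.] [681.6  53.4 169.9] 15
peg (706.2, 45.2, 20.1, 14.8, 13.5, np.int32(40))
t 37.73 pos [631.5 196.6 289.2] rpy [-3.141 -0.     2.079] open 0.6 F [ 0.1  0.7 -0. ] q6 -0.21
to 447.9,328.8,200,2.082 roll -0.003 cm before turn [20.49 -9.6   8.92] after turn [20.51 -9.54  8.92]
```

Emit:
drive_tool:
  deltas:
    - [2.0, -0.95, 0, 0]
    - [2.6, -1.2, 1, 0]
    - [2.6, -1.2, 1, 0]
    - [2.6, -1.2, 1, 0]
    - [2.6, -1.2, 1, 0]
    - [2.6, -1.2, 1, 0]
    - [2.6, -1.2, 1, 0]
    - [2.6, -1.2, 1, 0]
    - [0.3, -0.2, 1, 0]
    - [0, 0, 1, 0]
    - [0, 0, 0, 0]
    - [0, 0, 0, 0]

```text
clock: 38.73
eef_pos: [448.5, 327.9, 198.9]
tcp_rot: [-3.141, 0.0, 2.082]
contact_force: [0.1, 0.4, 0.9]
opening: 0.599
```

```bash
python3 to.py 447.9,328.8,139,2.082
```

```text
t 38.73 pos [448.5 327.9 198.9] rpy [-3.141  0.     2.082] open 0.599 F [0.1 0.4 0.9] q6 0.12
to 447.9,328.8,139,2.082 roll 0.0 cm before turn [ 0.11 -0.    5.99] after turn [ 0.11 -0.    5.99]
```

Emit:
drive_tool:
  deltas:
    - [0.1, 0, 1.5, 0]
    - [0, 0, 1.5, 0]
    - [0, 0, 1.5, 0]
    - [0, 0, 1.5, 0]
    - [0, 0, 0, 0]
    - [0, 0, 0, 0]

```text
clock: 39.23
eef_pos: [448.0, 328.7, 139.3]
tcp_rot: [-3.141, 0.0, 2.082]
contact_force: [0.4, -0.0, 0.9]
opening: 0.6
```

Emit:
drive_tool:
  deltas:
    - [0, 0, 0, 0]
    - [0, 0, 0, 0]
    - [0, 0, 0, 0]
    - [0, 0, 0, 0]
    - [0, 0, 0, 0]
    - [0, 0, 0, 0]
  jaw: 1.0
  force: 30

```text
clock: 39.73
eef_pos: [448.4, 329.9, 140.5]
tcp_rot: [3.139, 0.0, 2.084]
contact_force: [3.7, -0.3, 6.6]
opening: 0.158
```

Emit:
drive_tool:
  deltas:
    - [0, 0, 0, -0.1]
    - [0, 0, 0, -0.12]
    - [0, 0, 0, -0.12]
    - [0, 0, 0, -0.12]
    - [0, 0, 0, -0.12]
    - [0, 0, 0, -0.12]
    - [0, 0, 0, -0.12]
    - [0, 0, 0, -0.12]
    - [0, 0, 0, -0.1]
    - [0, 0, 0, -0.1]
    - [0, 0, 0, -0.07]
    - [0, 0, 0, 0]

```text
clock: 40.73
eef_pos: [449.8, 332.4, 140.6]
tcp_rot: [3.136, 0.007, -2.986]
contact_force: [7.3, 10.8, -4.2]
opening: 0.154
```

Emit:
drive_tool:
  deltas:
    - [0, 0, 0, 0]
    - [0, 0, 0, 0]
    - [0, 0, 0, 0]

```text
clock: 40.98
eef_pos: [449.8, 332.4, 140.6]
tcp_rot: [3.136, 0.006, -2.99]
contact_force: [6.6, 10.2, -2.9]
opening: 0.156
```

```bash
python3 to.py 447.9,328.8,139,3.286
```

```text
t 40.98 pos [449.8 332.4 140.6] rpy [ 3.136  0.006 -2.99 ] open 0.156 F [ 6.6 10.2 -2.9] q6 -1.09
to 447.9,328.8,139,3.286 roll 0.007 cm before turn [ 0.24 -0.32  0.16] after turn [ 0.24 -0.33  0.16]
```

Emit:
drive_tool:
  deltas:
    - [0, 0, 0, 0]
    - [0, 0, 0, 0]
    - [0, 0, 0, 0]
    - [0, 0, 0, 0]
    - [0, 0, -1, 0]
    - [0, 0, -2, 0]
    - [0, 0, -3, 0]
    - [0, 0, -3, 0]
    - [0, 0, -3, 0]
    - [0, 0, -2, 0]
    - [0, 0, 0, 0]
  jaw: 0.4

```text
clock: 41.9
eef_pos: [449.0, 330.5, 284.8]
tcp_rot: [3.138, 0.007, -2.989]
contact_force: [0.6, -0.1, 0.8]
opening: 0.601
```

```bash
python3 to.py 220,560,280,3.286
```

```text
t 41.9 pos [449.  330.5 284.8] rpy [ 3.138  0.007 -2.989] open 0.601 F [ 0.6 -0.1  0.8] q6 -1.09
to 220,560,280,3.286 roll 0.008 cm before turn [19.16 26.15  0.48] after turn [19.36 26.    0.48]
```

Emit:
drive_tool:
  deltas:
    - [1.5, 2, 0, 0]
    - [1.9, 2.6, 0, 0]
    - [1.9, 2.6, 0, 0]
    - [1.9, 2.6, 0, 0]
    - [1.9, 2.6, 0, 0]
    - [1.9, 2.6, 0, 0]
    - [1.9, 2.6, 0, 0]
    - [1.9, 2.6, 0, 0]
    - [1.9, 2.6, 0, 0]
    - [1.9, 2.6, 0, 0]
    - [0, 0, 0, 0]
    - [0, 0, 0, 0]

```text
clock: 42.9
eef_pos: [223.7, 552.6, 278.8]
tcp_rot: [-3.141, -0.0, -2.987]
contact_force: [0.0, -1.2, -0.7]
opening: 0.6
```

```bash
python3 chk.py; python3 to.py; python3 - <<'E'
from h import *
im,d,p=grab('top'); X=world(p,d); z=X[...,2]
g=(z>14)&(z<95)&(im.min(2)>150)&(X[...,0]>770)&(X[...,0]<1010)&(X[...,1]<5)&(X[...,1]>-150)
print('bin: max z of bright', z[g].max().round(1) if g.any() else None)
roi=np.zeros_like(z,bool); roi[135:180,225:270]=1
n,l,s,c=cv2.connectedComponentsWithStats((roi&(z>185)&(z<215)).astype(np.uint8))
for i in range(1,n):
    if s[i,4]>5: print('trigger part',cv2.minAreaRect(X[l==i][:,:2].astype(np.float32)),s[i,4])
save(np.hstack([cv2.resize(im[45:245,180:360],(540,600))]),'end_top.png')
E
```

```text
dial bar (447.1, 329.4, 40.5, 15.3, 8.5, np.int32(79))
dial mod 180 units 104.6
flap part [307. 121.] [730.6  24.2 152.1] 24
flap part [298. 136.] [679.9  53.8 170.1] 13
peg (705.6, 46.2, 23.9, 14.7, 176.6, np.int32(41))
t 42.95 pos [224.6 551.8 278.9] rpy [-3.14  -0.    -2.988] open 0.603 F [ 1.   0.1 -0.2] q6 -0.54
bin: max z of bright 95.0
trigger part ((632.0982666015625, 188.2921600341797), (30.38361358642578, 20.428956985473633), 1.2748236656188965) 82
trigger part ((630.6463623046875, 225.78004455566406), (20.559200286865234, 7.720789909362793), 2.126938819885254) 30
```

View pics/end_top.png

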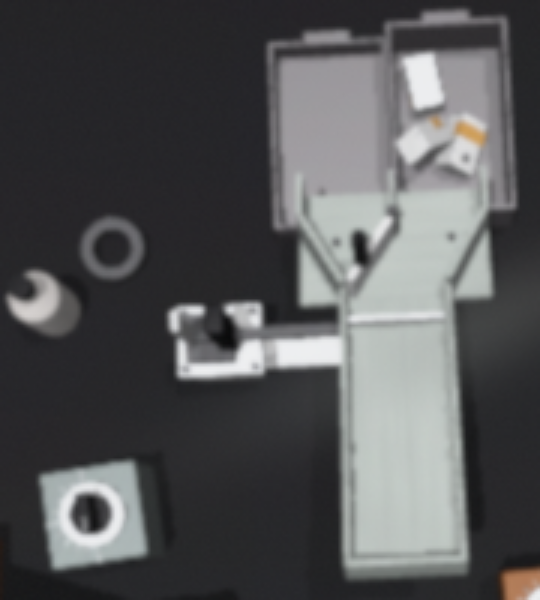

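Everything is back in place: dial at 0, lever at rest at the same spot as at the start, flap to the left, three samples in the right bin. One sample leans, so I'll check its height before handing in.

```bash
python3 - <<'E'
from h import *
def cen():
    im,d,p=grab('top'); X=world(p,d); z=X[...,2]
    # bin interior px from crop: u=180+cx/3, v=45+cy/3
    m=np.zeros_like(z,bool); m[63:104,313:346]=1; m&=(z>14)
    print('sample heights pct',np.percentile(z[m],[5,50,95,100]).round(1),'mean',X[m].mean(0).round(2),m.sum(),'y range',X[m][:,1].min().round(),X[m][:,1].max().round(),'x',X[m][:,0].min().round(),X[m][:,0].max().round())
cen(); cen(); print(job.sign_off())
E
```

```text
sample heights pct [  26.7   39.6   91.7 1470.4] mean [871.78 -36.84  56.4 ] 628 y range -101.0 7.0 x 393.0 957.0
sample heights pct [  25.8   39.8   92.  1470.4] mean [867.04 -36.53  69.92] 629 y range -90.0 7.0 x 393.0 958.0
the job is handed in; nothing more can be done
None
```

I ran the whole discharge sequence and handed the job in at about 43 s of the 210 s allowed. The end state looked right on every check but one that didn't settle: the height of one leaning sample.

**What I did:**
1. Turned the dial from about 61 to 40; the camera check read 40.2.
2. Pushed the flap to its left stop, about +0.53 rad, which opens the exit above the deep bin on the right.
3. Laid all three samples found in single file behind the closed gate. I saw no fourth sample.
4. Squeezed the trigger to 33.7 mm, which is fully in. All three samples slid into the deep bin.
5. Let go of the trigger and turned the dial back to 0.

**Last checks:**
- **Dial:** the bar is at 8.5° against 8.3° for the box, so it reads 0 within less than one unit.
- **Trigger:** the lever is back at its starting position.
- **Flap:** it stayed fully over to the left.
- **Samples:** the last overhead picture shows all three in the deep bin.
- **Robot:** the arm is clear of everything.
- **Bystanders:** the oil bottle, collar and toggle clamp looked untouched in the pictures. I did not re-measure any of the bystanders at the end.

**Not settled:** one sample leans against another in the bin. My final height reading there was spoiled by bad depth pixels (spurious values up to 1470 mm) and by rim and chute edges. It shows a typical height of about 40 mm, but it doesn't cleanly confirm that every sample is below 80 mm or fully still.

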